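# Clear the hob and hold the surface thermometer on its zone mark

## Robot

A 6-joint arm with a two-finger parallel gripper is mounted at the origin on the work surface. World frame = base frame: x ahead of the robot, y to its left, z up, the work surface at z = 0. Lengths are in m, angles in rad, forces in N, time in s.
With the tool pointing down it reaches from about 0.35 to 0.975 m from the base axis. Payload 4.9 kg.
Tool frame: the origin (TCP) lies midway between the tips of the shut fingers; the grasp point (between the pads) lies manip.tcp_to_grasp behind it (manip.tcp_to_grasp is the distance from the TCP to the grasp point, in m); z points along the fingers, y is the line along which they close (so a half turn about z gives the same grasp; the last joint's range is limited). The gripper opens to 85 mm and grips with 20 to 120 N. Pads are 22 mm wide; open, the fingers measure 114 mm over their backs; the gripper's body (76 mm by 85 mm) begins 54 mm behind the grasp point. The pads swing forward as they close: fully open they stand 13 mm farther back than shut.
Start: joints at [1.069, 0.053, 1.613, -0, 1.476, -0.119], TCP at [0.233, 0.58, 0.231] pointing down, gripper open.
Joint ranges: [-3.01, 3.01], [-1.01, 2.22], [0.06, 2.58], [-1.02, 4.17], [0.09, 2.62], [-3.14, 3.14]. Speed limits (rad/s): [2.57, 2.57, 3.14, 3.14, 3.14, 3.14].

## Interface

Orientations are given as a unit quaternion [w, x, y, z].
In Python, from plant import manip, grab_frame, calibration, job_done gives the robot as it stands.
- The arm moves only by the tool send_rows, never from a script. Its argument "rows" is a list of rows, each an object of numbers: "x", "y", "z": the shift along the tool's x, y, z normalised to -1 to 1, where 1 is 15 cm; "wx", "wy", "wz": the turn, a rotation vector about the tool's x, y, z normalised to -1 to 1, where 1 is pi/4 rad; "hand": the opening, from -1 (shut) to 1 (fully open). In form: [{"x": .., "y": .., "z": .., "wx": .., "wy": .., "wz": .., "hand": ..}, ...]. A call has exactly 10 rows; each row shifts and turns the commanded pose from where the row before left it, along the tool's axes as they then stand; what a row does not reach is not made up. A row lasts 1/12 s, in which the tool goes at most 41.7 mm and 7.16 degrees, less where a joint would pass 70% of its speed; a pose out of reach is approached as far as the arm can. A call with a number of a shift or a turn outside -1 to 1 is refused whole. A call with a gripper value outside its range is refused whole. The fingers move at their own pace and stop on an object; the grip force is fixed at half the most. Time passes only in rows, so rows that do not move let the fingers close, or fill a call up. It gives the time, the measured TCP pose, the force, the opening and the grip force at its end, in the units of the state.
- manip.state(): the state, without advancing time (a new reading comes with each control period).
- grab_frame(name): name is "scene" or "top" or "wrist"; returns the picture (384x512x3 uint8, blue, green, red); there is no depth.
- calibration(name): a dict with "camera_matrix" (3x3 intrinsics, pixels), "R" (3x3) and "t" (3): a world point X has camera coordinates R X + t. Camera axes: x right, y down, z forward; pixel columns grow to the right and rows downward; lengths in m; the calibration is good to about 2 mm. A picture is of the moment at which its call begins: read the wrist's pose just before it. calibration takes no time and is no camera call; for the wrist camera it gives the pose at the moment of the call.
- job_done(): hands the job in; it is judged then, once.
The state is a dict: "time": time; "joint_pos": joint angles; "joint_vel": joint speeds; "joint_efforts": joint torques, N m; "tool_pos": TCP position; "tool_rot": TCP orientation; "contact_force": force on the tool from outside, world axes, zero at the start; "ft_torque": the same for the moment, N m; "gripper_width": opening from 0.0 (shut) to 1.0 (fully open); "grasp_force": force on a finger pad.
Only numpy, scipy, OpenCV 4.12 (cv2) and the standard library are available. Lean on these libraries where they do the work, as an engineer would, in place of code of your own. Each camera call takes 0.05 s, during which the arm holds its last target. There are 200 camera calls.

## Task

Check the portable hob: first clear the spoon and the fork off its glass into the white cutlery bins, the spoon with the spoons and the fork with the forks, each lying right inside its bin. Then draw the surface thermometer out of its stand and hold it upright, square to the glass, with its sensing disc inside the small printed ring in the middle of the cooking zone, pressed only lightly so that the sprung disc is about half-way in and not bottomed. Finish while still holding it steadily there, neither let go nor put down, and leave the other things on the table where they stand.

Things in the scene. Friction and masses are not known exactly. Their poses are not given: they have to be found in the camera images.
- hob: Portable single-zone induction hob, fixed to the table: white case with a flat black glass top, 350 mm deep (x) by 290 mm wide (y), glass 60 mm above the table. Origin under its middle at table level; x points from the front edge with the touch keys (towards the robot) to the back, z up.
- zone_mark (a point): The middle of the cooking zone, on the glass surface, 30 mm behind the hob's middle along its x: a small printed light-grey ring (28 mm inside, 33 mm outside diameter) with four short ticks around it, itself in the middle of the 200 mm zone circle. Axes as the hob.
- spoon: Loose oval soup spoon lying on the hob's glass, 182 mm long along x: brown handle 14 mm wide (y), 9 mm thick (z) from x = -92 to 0 mm, thin steel neck, steel bowl 53 x 38 mm, 11 mm deep, from x = 40 to 92 mm. Origin on its underside at the front end of the handle; it balances about 15 mm ahead of that; z up.
- spoon_tip (a point): Front end of the spoon's bowl, 91 mm ahead of its origin.
- spoon_end (a point): Rear end of the spoon's handle, 91 mm behind its origin.
- fork: Loose four-tined fork lying on the glass about 10 cm beside the spoon, roughly parallel, pointing the other way. 184 mm long along x: brown handle 14 mm wide (y), 9 mm thick (z) from x = -92 to 0 mm, thin steel neck, head 23 mm wide from x = 39 to 92 mm. Origin on its underside at the front end of the handle; it balances about 15 mm ahead of that; z up.
- fork_tip (a point): Front end of the fork's tines, 91 mm ahead of its origin.
- fork_end (a point): Rear end of the fork's handle, 91 mm behind its origin.
- spoon_bin: White open-topped cutlery bin, fixed to the table, that already holds two spoons lying along it (up to about 17 mm above the table), one towards either long side. Outside 235 mm (x) by 100 mm (y) by 50 mm high, walls and floor 4 mm. Origin under its middle at table level; x along its length, z up.
- fork_bin: The like bin, with two forks lying in it. Same size and axes. The two bins stand one behind the other and may stand either way round.
- thermometer: Surface thermometer, 0.12 kg, loose in its stand, stem down. White handle 20 mm thick (x, display on +x) by 30 mm wide (y) by 125 mm (z = 0 to 125), below it a 5 mm stem with a 12 mm head to z = -70 mm. Origin: middle of the handle's lower end; z along the stem to the handle's top. In the stand its lowest 32 mm are in the sleeve and its top leans about 22 degrees towards the robot.
- sensing_disc (a point): Centre of the face of the 10 mm sensing disc, on the thermometer's axis, 82 mm below its origin when out.
- sprung_tip (a joint): How far the sensing disc is pushed in: 0 = fully out, 0.010 m = bottomed. Spring of 500 N/m with 0.5 N preload, so 3 N pushes it half-way in.
- stand: Sheet-metal stand for the thermometer, fixed to the table: base 125 x 100 mm, sleeve 32 mm deep with 1.5 mm play round the handle, leaning to its -x side. The sleeve's floor, where the handle's end rests, is 95 mm above the table and has an opening for the stem. Draw the thermometer about 125 mm along its own axis to clear it. Origin at table level under the sleeve.
- mug: White mug, 76 mm across, 85 mm high; a bystander.
- jar: Clear jar with a steel lid, 54 mm across, 75 mm high; a bystander.
- turner: Kitchen turner, 270 mm long, lying flat; a bystander.
- bowl_stack: Stack of white bowls, 132 mm across, about 85 mm high; a bystander.
- tea_can: Plain metal tea can, 68 mm across, 100 mm high; a bystander.
- beaker: Clear plastic beaker, 72 mm across, 75 mm high; a bystander.

How it is judged:
By the outcome, as a careful person would: the job done as asked, in the order asked, and still so for the second after the job is handed in, while the arm keeps its last pose, push and grip.
It also fails if it takes over 70 s, if anything falls off the work surface, if the arm or the gripper's body presses on something with over 40 N, if the wrist force passes 120 N, or if a joint passes its speed limit or range.

## Working session

There is one attempt and no reset: what is moved stays moved. The work goes in short steps, Python scripts to look and compute and a tool call to move; the robot and the scene stay as the last step left them, time stands still between calls to the robot, and variables do not carry over. Pictures are saved under pics/ and viewed, at most 10 in all, crops included, and the job is handed in when it is done.

Besides the shell and the picture viewer there is one more tool, called by a JSON object that holds its "op" and its "data", one argument or row to a line. send_rows: Moves the arm, as the interface text tells. Scaled input: -1 to 1 covers 15 cm each way for a shift and pi/4 rad each way for a turn. Its arguments: {"type":"object","properties":{"rows":{"type":"array","items":{"type":"object","properties":{"x":{"type":"number","minimum":-1,"maximum":1},"y":{"type":"number","minimum":-1,"maximum":1},"z":{"type":"number","minimum":-1,"maximum":1},"wx":{"type":"number","minimum":-1,"maximum":1},"wy":{"type":"number","minimum":-1,"maximum":1},"wz":{"type":"number","minimum":-1,"maximum":1},"hand":{"type":"number"}}}}},"required":["rows"]}

```bash
mkdir -p pics
cat > h.py <<'E'
import numpy as np, cv2
from plant import manip, grab_frame, calibration, job_done
def ray(c,uv):
    K=np.array(c["camera_matrix"]);R=np.array(c["R"]);t=np.array(c["t"])
    d=R.T@np.linalg.solve(K,[uv[0],uv[1],1]);return -R.T@t,d
def onz(c,uv,z):
    o,d=ray(c,uv);return o+d*(z-o[2])/d[2]
def proj(c,X):
    p=np.array(c["R"])@np.array(X)+np.array(c["t"]);p=np.array(c["camera_matrix"])@p;return p[:2]/p[2]
E
python3 - <<'E'
from h import *
for n in("top","scene"):
    im=grab_frame(n);cv2.imwrite(f"pics/{n}0.png",im);cv2.imwrite(f"pics/{n}0big.png",cv2.resize(im,(800,600),interpolation=cv2.INTER_CUBIC))
    c=calibration(n);print(n,np.round(c["camera_matrix"],1).tolist(),np.round(c["R"],3).tolist(),np.round(c["t"],3))
print(manip.state(),manip.tcp_to_grasp)
E
```

```text
top [[487.8, 0.0, 255.5], [0.0, 487.8, 197.7], [0.0, 0.0, 1.0]] [[0.034, -0.999, 0.004], [-0.973, -0.034, -0.229], [0.229, 0.004, -0.973]] [-0.083  0.54   1.359]
scene [[355.6, 0.0, 250.7], [0.0, 355.6, 191.8], [0.0, 0.0, 1.0]] [[0.218, 0.976, -0.011], [0.832, -0.192, -0.521], [-0.511, 0.105, -0.853]] [-0.06  -0.431  1.625]
{'time': 0.1, 'joint_pos': array([ 1.06902841e+00,  5.32822065e-02,  1.61416132e+00,  2.24747788e-06,
        1.47605252e+00, -1.18982470e-01]), 'joint_vel': array([ 9.80505487e-05, -4.99276005e-04, -2.03898758e-03, -2.03863366e-03,
        2.30327706e-03, -2.96981027e-05]), 'joint_efforts': array([ 3.23077811e-04, -3.94903886e+01, -3.71363926e+01, -9.90071112e-05,
        3.94414034e-03, -7.89462149e-06]), 'tool_pos': array([0.2331491 , 0.57925991, 0.23018858]), 'tool_rot': array([-2.91727733e-04,  1.90226390e-01,  9.81739790e-01, -9.05879769e-04]), 'contact_force': array([0.45713718, 0.07199025, 0.12450088]), 'ft_torque': array([ 0.04409309,  0.0084549 , -0.05053588]), 'grasp_force': 0.0, 'gripper_width': 0.9961339567338271} 0.0187
```

View pics/top0big.png

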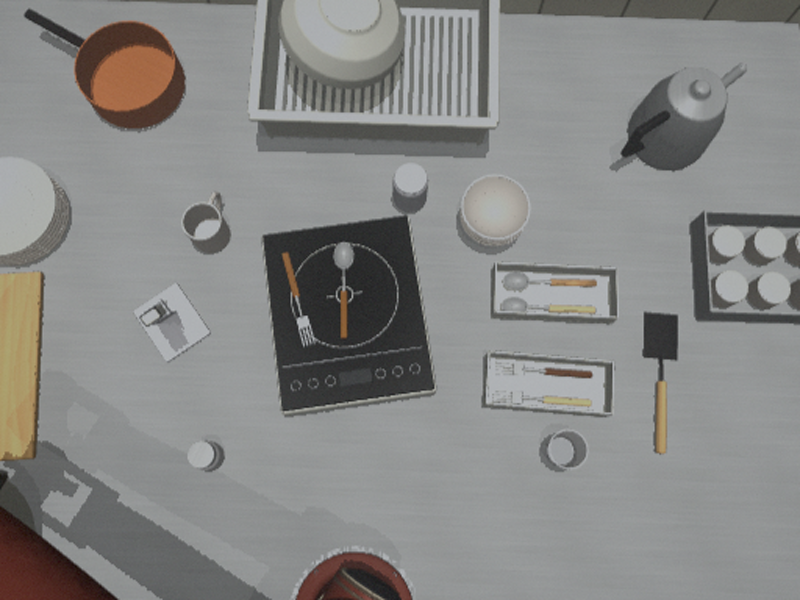

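View pics/scene0big.png

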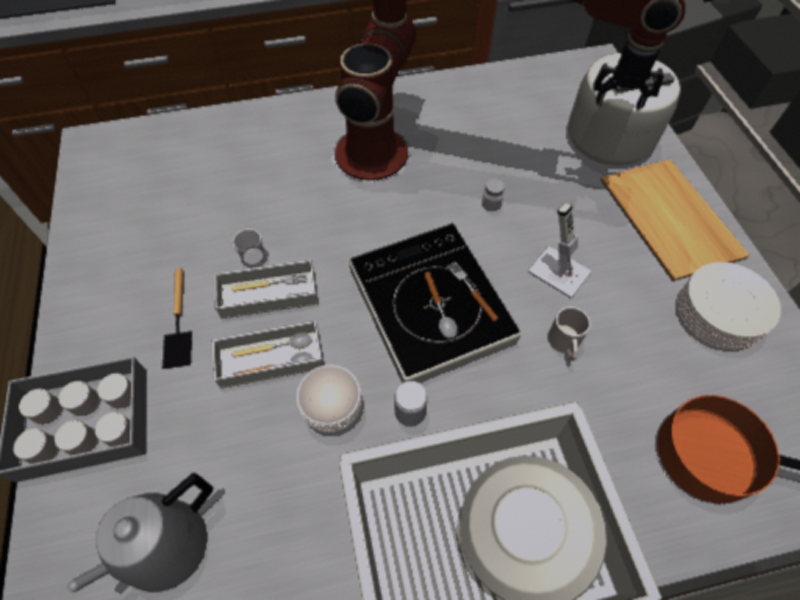

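The top view shows the rear bin (scaled px 555,292) holding spoons and the front bin (548,384) holding forks. The spoon handle runs 344,292 to 344,337, and the fork handle 286,255 to 297,295. The stand is at 172,320 and the hob covers 262–435 × 217–413.

Run:
```python
from h import *
def handles(n,box):
    im=cv2.imread(f"pics/{n}0.png");c=calibration(n)
    hsv=cv2.cvtColor(im,cv2.COLOR_BGR2HSV)
    m=cv2.inRange(hsv,(3,110,50),(18,255,255))
    k=np.zeros_like(m);x0,x1,y0,y1=box;k[y0:y1,x0:x1]=255;m&=k
    N,L,S,C=cv2.connectedComponentsWithStats(m)
    for i in range(1,N):
        if S[i,4]<30: continue
        p=np.argwhere(L==i)[:,::-1].astype(float)
        W=np.array([onz(c,q,.069) for q in p])[:,:2]
        mu=W.mean(0);u,s,v=np.linalg.svd(W-mu);d=v[0];t=(W-mu)@d
        mid=mu+d*(t.min()+t.max())/2
        print(n,S[i,4],"mid",mid.round(4),"mean",mu.round(4),"dir",np.degrees(np.arctan2(d[1],d[0])).round(1),"L",np.ptp(t).round(3),"W",np.ptp((W-mu)@v[1]).round(3))
handles("top",(170,270,140,260)); handles("scene",(230,330,150,240))
c=calibration("top")
def pts(nm,P,z):
    W=np.array([onz(c,(np.array(p)+.5)/1.5625-.5,z) for p in P]);print(nm,W[:,:2].round(3).tolist(),"ctr",W.mean(0).round(3),
     "sides",np.linalg.norm(np.roll(W,-1,0)-W,axis=1).round(3),"ang",np.degrees(np.arctan2(*(W[1]-W[0]+W[2]-W[3])[1::-1])).round(1))
pts("rear",[(494,263),(617,268),(616,322),(491,317)],.05)
pts("front",[(487,352),(613,361),(611,415),(484,406)],.05)
# hob glass: dark contour
for n in("top",):
    im=cv2.imread(f"pics/{n}0.png");g=cv2.cvtColor(im,cv2.COLOR_BGR2GRAY)
    m=cv2.morphologyEx(cv2.inRange(g,0,60),cv2.MORPH_CLOSE,np.ones((25,25)))
    N,L,S,C=cv2.connectedComponentsWithStats(m)
    i=L[180,240];cs,_=cv2.findContours((L==i).astype(np.uint8),0,2)
    r=cv2.minAreaRect(cs[0]);B=cv2.boxPoints(r);W=np.array([onz(c,b,.06) for b in B]);print("hob",W.round(3)[:,:2].tolist(),W.mean(0).round(4),np.linalg.norm(np.roll(W,-1,0)-W,axis=1).round(3))
print("ring",onz(c,np.array([344.5,295.5])/1.5625-.5,.06))
pts("standbase",[(134,317),(178,284),(211,327),(168,360)],.003)
im=cv2.imread("pics/top0.png");a=im[165:245,70:150];b=cv2.imread("pics/scene0.png")[120:200,325:405]
cv2.imwrite("pics/st.png",cv2.resize(np.hstack([a,b]),(800,400),interpolation=cv2.INTER_CUBIC))
```

```text
top 121 mid [0.6006 0.1432] mean [0.6012 0.1434] dir -161.8 L 0.088 W 0.012
top 120 mid [0.5279 0.0402] mean [0.5277 0.0402] dir -177.0 L 0.089 W 0.009
scene 91 mid [0.5347 0.0389] mean [0.5354 0.0389] dir 3.2 L 0.09 W 0.016
scene 97 mid [0.6089 0.1427] mean [0.6096 0.1429] dir 18.3 L 0.088 W 0.016
rear [[0.643, -0.241], [0.641, -0.476], [0.535, -0.471], [0.537, -0.236]] ctr [ 0.589 -0.356  0.05 ] sides [0.235 0.106 0.235 0.106] ang -90.4
front [[0.47, -0.229], [0.461, -0.463], [0.361, -0.456], [0.369, -0.224]] ctr [ 0.415 -0.343  0.05 ] sides [0.234 0.1   0.232 0.1  ] ang -92.1
hob [[0.676, 0.213], [0.731, -0.074], [0.397, -0.131], [0.347, 0.141]] [0.5378 0.0372 0.06  ] [0.292 0.339 0.277 0.336]
ring [0.56682023 0.04139242 0.06      ]
standbase [[0.523, 0.45], [0.592, 0.372], [0.508, 0.3], [0.441, 0.376]] ctr [0.516 0.374 0.003] sides [0.105 0.111 0.102 0.111] ang -48.6
```

View pics/st.png

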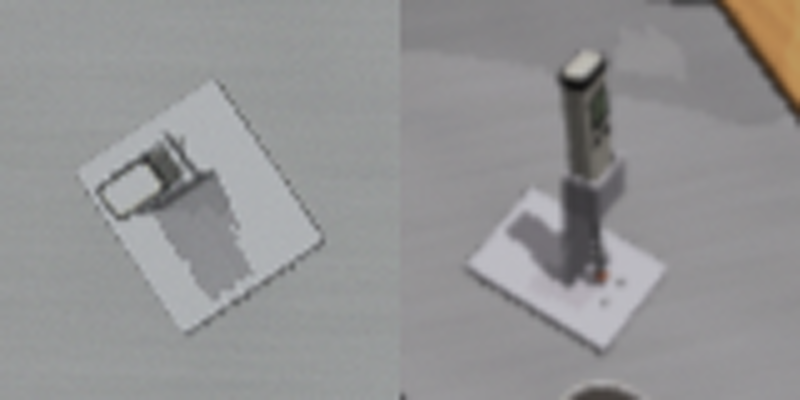

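The crop shows the stand base with the thermometer's white top at the left in the top view. The handle leans to image left, and its display faces away from the robot side. The handle points agree across the views to about 1 mm across and 7 mm along, which is good enough. I start with the spoon.

```bash
cat >> h.py <<'E'
from scipy.spatial.transform import Rotation as Ro
def cur():
    s=manip.state();q=s["tool_rot"];return np.array(s["tool_pos"]),Ro.from_quat([q[1],q[2],q[3],q[0]])
def down(yaw_y):  # tool z down, tool y at yaw_y degrees
    a=np.radians(yaw_y);y=np.array([np.cos(a),np.sin(a),0]);z=np.array([0,0,-1.]);return Ro.from_matrix(np.c_[np.cross(y,z),y,z])
def plan(P,R,frm=None,n=None,half=False,v=.0405):
    """constant row, repeated n times, from pose frm to (P,R)"""
    p0,R0=frm or cur()
    if half and (R0.inv()*R).magnitude()>np.pi/2: R=R*Ro.from_euler('z',np.pi)
    w=(R0.inv()*R).as_rotvec();p=R0.inv().apply(np.array(P)-p0)
    if n is None: n=max(1,int(np.ceil(max(np.linalg.norm(p)/v,np.linalg.norm(w)/.122))))
    while 1:
        Rd=Ro.from_rotvec(w/n);S=sum((Ro.from_rotvec(w/n*k).as_matrix() for k in range(n)));d=np.linalg.solve(S,p)
        if np.linalg.norm(d)<.0412:break
        n+=1
    print(n,"x",dict(zip("x y z wx wy wz".split(),[float(a) for a in np.r_[d/.15,w/n/(np.pi/4)].round(4)])))
    return np.array(P),R
E
python3 - <<'E'
from h import *
f=cur();f=plan([.233,.579,.35],down(93.1),f);f=plan([.566,.042,.35],down(93.1),f);f=plan([.566,.042,.10],f[1],f)
E
```

```text
4 x {'x': 0.0002, 'y': -0.0007, 'z': -0.1997, 'wx': -0.0006, 'wy': -0.0002, 'wz': -0.1391}
16 x {'x': -0.1264, 'y': -0.2309, 'z': 0.0, 'wx': 0.0, 'wy': 0.0, 'wz': 0.0}
7 x {'x': 0.0, 'y': 0.0, 'z': 0.2381, 'wx': 0.0, 'wy': 0.0, 'wz': 0.0}
```

{"op": "send_rows", "data": {
  "rows": [
    {"z": -0.2,"wz": -0.139,"hand": -0.05},
    {"z": -0.2,"wz": -0.139,"hand": -0.05},
    {"z": -0.2,"wz": -0.139,"hand": -0.05},
    {"z": -0.2,"wz": -0.139,"hand": -0.05},
    {"x": -0.1264,"y": -0.231,"hand": -0.05},
    {"x": -0.1264,"y": -0.231,"hand": -0.05},
    {"x": -0.1264,"y": -0.231,"hand": -0.05},
    {"x": -0.1264,"y": -0.231,"hand": -0.05},
    {"x": -0.1264,"y": -0.231,"hand": -0.05},
    {"x": -0.1264,"y": -0.231,"hand": -0.05}
  ]
}}

```text
invalid input at $.rows[0]: expected keys x, y, z, wx, wy, wz, hand
```

{"op": "send_rows", "data": {
  "rows": [
    {"x": -0.1264,"y": -0.231,"hand": -0.05},
    {"x": -0.1264,"y": -0.231,"hand": -0.05},
    {"x": -0.1264,"y": -0.231,"hand": -0.05},
    {"x": -0.1264,"y": -0.231,"hand": -0.05},
    {"x": -0.1264,"y": -0.231,"hand": -0.05},
    {"x": -0.1264,"y": -0.231,"hand": -0.05},
    {"x": -0.1264,"y": -0.231,"hand": -0.05},
    {"x": -0.1264,"y": -0.231,"hand": -0.05},
    {"x": -0.1264,"y": -0.231,"hand": -0.05},
    {"x": -0.1264,"y": -0.231,"hand": -0.05}
  ]
}}

```text
invalid input at $.rows[0]: expected keys x, y, z, wx, wy, wz, hand
```

{"op": "send_rows", "data": {
  "rows": [
    {"z": 0.24,"hand": -0.05},
    {"z": 0.24,"hand": -0.05},
    {"z": 0.24,"hand": -0.05},
    {"z": 0.24,"hand": -0.05},
    {"z": 0.24,"hand": -0.05},
    {"z": 0.24,"hand": -0.05},
    {"z": 0.15,"hand": -0.05},
    {"hand": -0.05},
    {"hand": -0.05},
    {"hand": -0.05}
  ]
}}

```text
invalid input at $.rows[0]: expected keys x, y, z, wx, wy, wz, hand
```

Run:
```python
from h import *
s=manip.state();print(s["time"],s["tool_pos"],s["gripper_width"],s["contact_force"],s["joint_pos"].round(2))
f=plan([.566,.042,.0625],down(93.1),n=2)
im=grab_frame("wrist");cv2.imwrite("pics/w1.png",im)
c=calibration("wrist");print(proj(c,[.566,.042,.065]))
```

```text
0.1 [0.2331491  0.57925991 0.23018858] 0.9961339567338271 [0.45713718 0.07199025 0.12450088] [ 1.07  0.05  1.61  0.    1.48 -0.12]
16 x {'x': -0.1776, 'y': -0.1973, 'z': 0.07, 'wx': -0.0001, 'wy': -0.0001, 'wz': -0.0348}
[ 34.51773898 468.48522682]
```

View pics/w1.png

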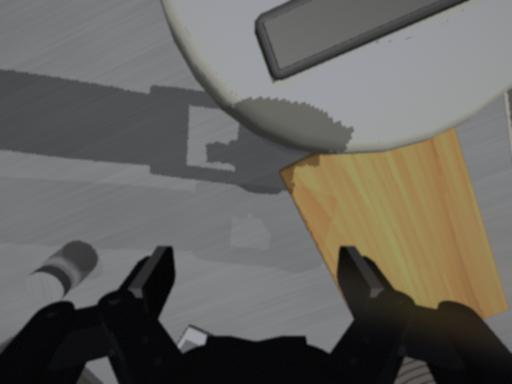

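The moves were refused because every key is required. The wrist view shows only the start place, with the cutting board and pot. I'll resend with all keys.

{"op": "send_rows", "data": {
  "rows": [
    {"x": 0,"y": 0,"z": -0.2,"wx": 0,"wy": 0,"wz": -0.139,"hand": -0.05},
    {"x": 0,"y": 0,"z": -0.2,"wx": 0,"wy": 0,"wz": -0.139,"hand": -0.05},
    {"x": 0,"y": 0,"z": -0.2,"wx": 0,"wy": 0,"wz": -0.139,"hand": -0.05},
    {"x": 0,"y": 0,"z": -0.2,"wx": 0,"wy": 0,"wz": -0.139,"hand": -0.05},
    {"x": -0.1264,"y": -0.231,"z": 0,"wx": 0,"wy": 0,"wz": 0,"hand": -0.05},
    {"x": -0.1264,"y": -0.231,"z": 0,"wx": 0,"wy": 0,"wz": 0,"hand": -0.05},
    {"x": -0.1264,"y": -0.231,"z": 0,"wx": 0,"wy": 0,"wz": 0,"hand": -0.05},
    {"x": -0.1264,"y": -0.231,"z": 0,"wx": 0,"wy": 0,"wz": 0,"hand": -0.05},
    {"x": -0.1264,"y": -0.231,"z": 0,"wx": 0,"wy": 0,"wz": 0,"hand": -0.05},
    {"x": -0.1264,"y": -0.231,"z": 0,"wx": 0,"wy": 0,"wz": 0,"hand": -0.05}
  ]
}}

```text
time: 0.98
tool_pos: [0.3586, 0.3766, 0.351]
tool_rot: [-0.0, -0.027, 1.0, -0.0]
contact_force: [1.6, -1.2, 1.1]
gripper_width: 0.477
grasp_force: 0.0
```

{"op": "send_rows", "data": {
  "rows": [
    {"x": -0.1264,"y": -0.231,"z": 0,"wx": 0,"wy": 0,"wz": 0,"hand": -0.05},
    {"x": -0.1264,"y": -0.231,"z": 0,"wx": 0,"wy": 0,"wz": 0,"hand": -0.05},
    {"x": -0.1264,"y": -0.231,"z": 0,"wx": 0,"wy": 0,"wz": 0,"hand": -0.05},
    {"x": -0.1264,"y": -0.231,"z": 0,"wx": 0,"wy": 0,"wz": 0,"hand": -0.05},
    {"x": -0.1264,"y": -0.231,"z": 0,"wx": 0,"wy": 0,"wz": 0,"hand": -0.05},
    {"x": -0.1264,"y": -0.231,"z": 0,"wx": 0,"wy": 0,"wz": 0,"hand": -0.05},
    {"x": -0.1264,"y": -0.231,"z": 0,"wx": 0,"wy": 0,"wz": 0,"hand": -0.05},
    {"x": -0.1264,"y": -0.231,"z": 0,"wx": 0,"wy": 0,"wz": 0,"hand": -0.05},
    {"x": -0.1264,"y": -0.231,"z": 0,"wx": 0,"wy": 0,"wz": 0,"hand": -0.05},
    {"x": -0.1264,"y": -0.231,"z": 0,"wx": 0,"wy": 0,"wz": 0,"hand": -0.05}
  ]
}}

```text
time: 1.82
tool_pos: [0.5668, 0.0406, 0.351]
tool_rot: [-0.0, -0.027, 1.0, 0.0]
contact_force: [0.4, 1.8, 0.2]
gripper_width: 0.475
grasp_force: 0.0
```

{"op": "send_rows", "data": {
  "rows": [
    {"x": 0,"y": 0,"z": 0.24,"wx": 0,"wy": 0,"wz": 0,"hand": -0.05},
    {"x": 0,"y": 0,"z": 0.24,"wx": 0,"wy": 0,"wz": 0,"hand": -0.05},
    {"x": 0,"y": 0,"z": 0.24,"wx": 0,"wy": 0,"wz": 0,"hand": -0.05},
    {"x": 0,"y": 0,"z": 0.24,"wx": 0,"wy": 0,"wz": 0,"hand": -0.05},
    {"x": 0,"y": 0,"z": 0.24,"wx": 0,"wy": 0,"wz": 0,"hand": -0.05},
    {"x": 0,"y": 0,"z": 0.24,"wx": 0,"wy": 0,"wz": 0,"hand": -0.05},
    {"x": 0,"y": 0,"z": 0.15,"wx": 0,"wy": 0,"wz": 0,"hand": -0.05},
    {"x": 0,"y": 0,"z": 0,"wx": 0,"wy": 0,"wz": 0,"hand": -0.05},
    {"x": 0,"y": 0,"z": 0,"wx": 0,"wy": 0,"wz": 0,"hand": -0.05},
    {"x": 0,"y": 0,"z": 0,"wx": 0,"wy": 0,"wz": 0,"hand": -0.05}
  ]
}}

```text
time: 2.65
tool_pos: [0.5674, 0.0424, 0.1148]
tool_rot: [0.001, -0.027, 1.0, -0.0]
contact_force: [-0.7, -0.2, 0.8]
gripper_width: 0.475
grasp_force: 0.0
```

Run:
```python
from h import *
s=manip.state();print(s["time"],s["tool_pos"],s["gripper_width"],s["contact_force"],s["joint_pos"].round(2))
f=plan([.566,.042,.0625],down(93.1),n=2)
im=grab_frame("wrist");cv2.imwrite("pics/w1.png",im)
c=calibration("wrist");print(proj(c,[.566,.042,.065]),proj(c,[.526,.0398,.065]))
hsv=cv2.cvtColor(im,cv2.COLOR_BGR2HSV);m=cv2.inRange(hsv,(3,110,50),(18,255,255))
N,L,S,C=cv2.connectedComponentsWithStats(m)
for i in range(1,N):
    if S[i,4]>200:
        W=np.array([onz(c,q,.067) for q in np.argwhere(L==i)[:,::-1]])[:,:2];mu=W.mean(0);v=np.linalg.svd(W-mu)[2] if len(W)<3000 else np.linalg.eigh(np.cov(W.T))[1].T[::-1]
        print(S[i],mu.round(4),W.min(0).round(4),W.max(0).round(4),np.degrees(np.arctan(v[0][1]/v[0][0])).round(1))
```

```text
2.65 [0.56744732 0.04243107 0.11475666] 0.47464523904168326 [-0.73197184 -0.24325879  0.77175632] [-0.06  0.02  1.85 -0.    1.27 -1.68]
2 x {'x': 0.0053, 'y': -0.0011, 'z': 0.1742, 'wx': -0.0002, 'wy': 0.0018, 'wz': -0.0001}
[255.04014354 211.43436591] [254.87274405 157.79287684]
[ 245  100   22  130 2635] [0.5304 0.0408] [0.4877 0.0322] [0.579  0.0502] 3.0
[ 366  213   32   78 1457] [0.5931 0.1407] [0.5614 0.1238] [0.6274 0.1594] 21.0
```

The wrist view confirms the spoon handle: midline y 0.041, x 0.488–0.579, 3°. Next: descend, grip and lift.

{"op": "send_rows", "data": {
  "rows": [
    {"x": 0.004,"y": -0.001,"z": 0.12,"wx": 0,"wy": 0.003,"wz": 0,"hand": -0.05},
    {"x": 0,"y": 0,"z": 0.12,"wx": 0,"wy": 0,"wz": 0,"hand": -0.05},
    {"x": 0,"y": 0,"z": 0.108,"wx": 0,"wy": 0,"wz": 0,"hand": -0.05},
    {"x": 0,"y": 0,"z": 0,"wx": 0,"wy": 0,"wz": 0,"hand": -0.05},
    {"x": 0,"y": 0,"z": 0,"wx": 0,"wy": 0,"wz": 0,"hand": -1},
    {"x": 0,"y": 0,"z": 0,"wx": 0,"wy": 0,"wz": 0,"hand": -1},
    {"x": 0,"y": 0,"z": 0,"wx": 0,"wy": 0,"wz": 0,"hand": -1},
    {"x": 0,"y": 0,"z": 0,"wx": 0,"wy": 0,"wz": 0,"hand": -1},
    {"x": 0,"y": 0,"z": 0,"wx": 0,"wy": 0,"wz": 0,"hand": -1},
    {"x": 0,"y": 0,"z": 0,"wx": 0,"wy": 0,"wz": 0,"hand": -1}
  ]
}}

```text
time: 3.53
tool_pos: [0.5675, 0.0422, 0.0634]
tool_rot: [0.001, -0.027, 1.0, -0.0]
contact_force: [-0.3, 0.2, 5.8]
gripper_width: 0.133
grasp_force: 59.3
```

Run:
```python
from h import *
s=manip.state();print(s["time"],s["tool_pos"],s["gripper_width"],s["grasp_force"],s["contact_force"])
f=plan([.566,.042,.17],down(93.1))
f=plan([.589,-.356,.17],down(0),f);f=plan([.589,-.356,.028],f[1],f)
```

```text
3.5333 [0.56748598 0.04221882 0.0634046 ] 0.1331378929666141 59.32788133621216 [-0.27786678  0.24902844  5.80850593]
3 x {'x': 0.003, 'y': -0.0004, 'z': -0.2369, 'wx': -0.0002, 'wy': 0.0009, 'wz': -0.0001}
14 x {'x': -0.146, 'y': -0.1542, 'z': 0.0, 'wx': 0.0, 'wy': 0.0, 'wz': 0.1478}
4 x {'x': 0.0, 'y': 0.0, 'z': 0.2367, 'wx': 0.0, 'wy': 0.0, 'wz': 0.0}
```

{"op": "send_rows", "data": {
  "rows": [
    {"x": 0,"y": 0,"z": -0.237,"wx": 0,"wy": 0.001,"wz": 0,"hand": -1},
    {"x": 0,"y": 0,"z": -0.237,"wx": 0,"wy": 0.001,"wz": 0,"hand": -1},
    {"x": 0.003,"y": 0,"z": -0.237,"wx": 0,"wy": 0,"wz": 0,"hand": -1},
    {"x": -0.146,"y": -0.154,"z": 0,"wx": 0,"wy": 0,"wz": 0.148,"hand": -1},
    {"x": -0.146,"y": -0.154,"z": 0,"wx": 0,"wy": 0,"wz": 0.148,"hand": -1},
    {"x": -0.146,"y": -0.154,"z": 0,"wx": 0,"wy": 0,"wz": 0.148,"hand": -1},
    {"x": -0.146,"y": -0.154,"z": 0,"wx": 0,"wy": 0,"wz": 0.148,"hand": -1},
    {"x": -0.146,"y": -0.154,"z": 0,"wx": 0,"wy": 0,"wz": 0.148,"hand": -1},
    {"x": -0.146,"y": -0.154,"z": 0,"wx": 0,"wy": 0,"wz": 0.148,"hand": -1},
    {"x": -0.146,"y": -0.154,"z": 0,"wx": 0,"wy": 0,"wz": 0.148,"hand": -1}
  ]
}}

```text
time: 4.37
tool_pos: [0.6633, -0.153, 0.1674]
tool_rot: [-0.001, 0.373, 0.928, -0.001]
contact_force: [0.4, -0.6, -0.3]
gripper_width: 0.139
grasp_force: 58.7
```

{"op": "send_rows", "data": {
  "rows": [
    {"x": -0.146,"y": -0.154,"z": 0,"wx": 0,"wy": 0,"wz": 0.148,"hand": -1},
    {"x": -0.146,"y": -0.154,"z": 0,"wx": 0,"wy": 0,"wz": 0.148,"hand": -1},
    {"x": -0.146,"y": -0.154,"z": 0,"wx": 0,"wy": 0,"wz": 0.148,"hand": -1},
    {"x": -0.146,"y": -0.154,"z": 0,"wx": 0,"wy": 0,"wz": 0.148,"hand": -1},
    {"x": -0.146,"y": -0.154,"z": 0,"wx": 0,"wy": 0,"wz": 0.148,"hand": -1},
    {"x": -0.146,"y": -0.154,"z": 0,"wx": 0,"wy": 0,"wz": 0.148,"hand": -1},
    {"x": -0.146,"y": -0.154,"z": 0,"wx": 0,"wy": 0,"wz": 0.148,"hand": -1},
    {"x": 0,"y": 0,"z": 0,"wx": 0,"wy": 0,"wz": 0,"hand": -1},
    {"x": 0,"y": 0,"z": 0,"wx": 0,"wy": 0,"wz": 0,"hand": -1},
    {"x": 0,"y": 0,"z": 0,"wx": 0,"wy": 0,"wz": 0,"hand": -1}
  ]
}}

```text
time: 5.2
tool_pos: [0.5883, -0.3552, 0.1676]
tool_rot: [-0.001, 0.708, 0.706, -0.001]
contact_force: [-0.5, 0.2, 0.7]
gripper_width: 0.135
grasp_force: 58.7
```

Run:
```python
from h import *
s=manip.state();print(s["time"],s["tool_pos"],s["gripper_width"],s["grasp_force"],s["contact_force"],s["joint_pos"].round(2))
plan([.590,-.346,.028],down(0),n=6)
im=grab_frame("wrist");c=calibration("wrist");print(proj(c,[.59,-.356,.05]))
a=cv2.resize(im,(400,300));b=cv2.resize(grab_frame("top")[130:290,290:420],(244,300));cv2.imwrite("pics/w2.png",np.hstack([a,b]))
```

```text
5.2 [ 0.58832863 -0.35521154  0.167606  ] 0.13474304917525334 58.739025592803955 [-0.45634254  0.23722346  0.69432773] [-0.65  0.24  1.51 -0.    1.39 -0.65]
6 x {'x': 0.0102, 'y': 0.0021, 'z': 0.1551, 'wx': -0.0007, 'wy': 0.0, 'wz': -0.0005}
[258.04412608 188.98582834]
```

View pics/w2.png

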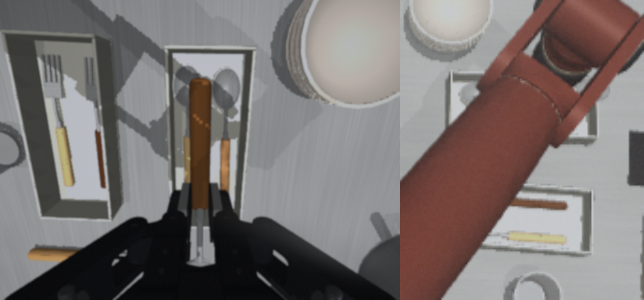

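The spoon is held with its handle at wrist px (200,80–200). The bin's rim spans 166–254 px at row 47, a little to +x, so I'll convert that to world before lowering.

Run:
```python
from h import *
c=calibration("wrist")
for p in [(166,47),(254,47),(171,190),(245,215),(6,34),(96,36),(40,217),(112,219)]: print(p,onz(c,np.array(p)*1.28,.05).round(4))
```

```text
(166, 47) [ 0.5517 -0.2419  0.05  ]
(254, 47) [ 0.6465 -0.2422  0.05  ]
(171, 190) [ 0.5498 -0.4143  0.05  ]
(245, 215) [ 0.6498 -0.4526  0.05  ]
(6, 34) [ 0.3819 -0.2289  0.05  ]
(96, 36) [ 0.4776 -0.2311  0.05  ]
(40, 217) [ 0.3665 -0.4561  0.05  ]
(112, 219) [ 0.466  -0.4592  0.05  ]
```

{"op": "send_rows", "data": {
  "rows": [
    {"x": 0.01,"y": 0.012,"z": 0.155,"wx": 0,"wy": 0,"wz": 0,"hand": -1},
    {"x": 0.01,"y": 0.012,"z": 0.155,"wx": 0,"wy": 0,"wz": 0,"hand": -1},
    {"x": 0.01,"y": 0.012,"z": 0.155,"wx": 0,"wy": 0,"wz": 0,"hand": -1},
    {"x": 0.01,"y": 0.012,"z": 0.155,"wx": 0,"wy": 0,"wz": 0,"hand": -1},
    {"x": 0.01,"y": 0.012,"z": 0.155,"wx": 0,"wy": 0,"wz": 0,"hand": -1},
    {"x": 0.01,"y": 0.012,"z": 0.14,"wx": 0,"wy": 0,"wz": 0,"hand": -1},
    {"x": 0,"y": 0,"z": 0,"wx": 0,"wy": 0,"wz": 0,"hand": -1},
    {"x": 0,"y": 0,"z": 0,"wx": 0,"wy": 0,"wz": 0,"hand": -0.3},
    {"x": 0,"y": 0,"z": 0,"wx": 0,"wy": 0,"wz": 0,"hand": -0.3},
    {"x": 0,"y": 0,"z": 0,"wx": 0,"wy": 0,"wz": 0,"hand": -0.3}
  ]
}}

```text
time: 6.13
tool_pos: [0.6001, -0.3472, 0.0327]
tool_rot: [0.001, 0.708, 0.706, -0.001]
contact_force: [-0.1, 0.7, 1.2]
gripper_width: 0.351
grasp_force: 0.0
```

Run:
```python
from h import *
s=manip.state();print(s["time"],s["tool_pos"],s["gripper_width"],s["grasp_force"],s["contact_force"],s["joint_pos"].round(2))
p,R=cur();f=plan([.599,-.347,.19],R)
f=plan([.570,.132,.19],down(108.2),f);f=plan([.570,.132,.115],f[1],f)
```

```text
6.1333 [ 0.60008655 -0.34716128  0.03270864] 0.35050401027317973 0.0 [-0.14256779  0.65083256  1.15206378] [-0.63  0.39  1.57 -0.    1.18 -0.63]
4 x {'x': -0.0005, 'y': -0.002, 'z': -0.2622, 'wx': 0.0, 'wy': 0.0, 'wz': 0.0}
16 x {'x': 0.1583, 'y': 0.171, 'z': -0.0003, 'wx': -0.0002, 'wy': 0.0001, 'wz': -0.1504}
2 x {'x': 0.0, 'y': 0.0, 'z': 0.25, 'wx': 0.0, 'wy': 0.0, 'wz': 0.0}
```

{"op": "send_rows", "data": {
  "rows": [
    {"x": 0,"y": 0,"z": -0.262,"wx": 0,"wy": 0,"wz": 0,"hand": -0.3},
    {"x": 0,"y": 0,"z": -0.262,"wx": 0,"wy": 0,"wz": 0,"hand": -0.3},
    {"x": 0,"y": 0,"z": -0.262,"wx": 0,"wy": 0,"wz": 0,"hand": -0.3},
    {"x": 0,"y": 0,"z": -0.262,"wx": 0,"wy": 0,"wz": 0,"hand": -0.05},
    {"x": 0.158,"y": 0.171,"z": 0,"wx": 0,"wy": 0,"wz": -0.15,"hand": -0.05},
    {"x": 0.158,"y": 0.171,"z": 0,"wx": 0,"wy": 0,"wz": -0.15,"hand": -0.05},
    {"x": 0.158,"y": 0.171,"z": 0,"wx": 0,"wy": 0,"wz": -0.15,"hand": -0.05},
    {"x": 0.158,"y": 0.171,"z": 0,"wx": 0,"wy": 0,"wz": -0.15,"hand": -0.05},
    {"x": 0.158,"y": 0.171,"z": 0,"wx": 0,"wy": 0,"wz": -0.15,"hand": -0.05},
    {"x": 0.158,"y": 0.171,"z": 0,"wx": 0,"wy": 0,"wz": -0.15,"hand": -0.05}
  ]
}}

```text
time: 6.97
tool_pos: [0.7051, -0.1685, 0.1894]
tool_rot: [0.0, 0.417, 0.909, -0.001]
contact_force: [0.2, 0.5, -0.4]
gripper_width: 0.473
grasp_force: 0.0
```

{"op": "send_rows", "data": {
  "rows": [
    {"x": 0.158,"y": 0.171,"z": 0,"wx": 0,"wy": 0,"wz": -0.15,"hand": -0.05},
    {"x": 0.158,"y": 0.171,"z": 0,"wx": 0,"wy": 0,"wz": -0.15,"hand": -0.05},
    {"x": 0.158,"y": 0.171,"z": 0,"wx": 0,"wy": 0,"wz": -0.15,"hand": -0.05},
    {"x": 0.158,"y": 0.171,"z": 0,"wx": 0,"wy": 0,"wz": -0.15,"hand": -0.05},
    {"x": 0.158,"y": 0.171,"z": 0,"wx": 0,"wy": 0,"wz": -0.15,"hand": -0.05},
    {"x": 0.158,"y": 0.171,"z": 0,"wx": 0,"wy": 0,"wz": -0.15,"hand": -0.05},
    {"x": 0.158,"y": 0.171,"z": 0,"wx": 0,"wy": 0,"wz": -0.15,"hand": -0.05},
    {"x": 0.158,"y": 0.171,"z": 0,"wx": 0,"wy": 0,"wz": -0.15,"hand": -0.05},
    {"x": 0.158,"y": 0.171,"z": 0,"wx": 0,"wy": 0,"wz": -0.15,"hand": -0.05},
    {"x": 0.158,"y": 0.171,"z": 0,"wx": 0,"wy": 0,"wz": -0.15,"hand": -0.05}
  ]
}}

```text
time: 7.8
tool_pos: [0.5721, 0.1344, 0.1896]
tool_rot: [0.0, -0.158, 0.987, 0.0]
contact_force: [0.7, 0.1, 0.5]
gripper_width: 0.476
grasp_force: 0.0
```

Run:
```python
from h import *
s=manip.state();print(s["time"],s["tool_pos"],s["gripper_width"],s["contact_force"],s["joint_pos"].round(2))
plan([.570,.132,.0625],down(108.2))
im=grab_frame("wrist");c=calibration("wrist")
hsv=cv2.cvtColor(im,cv2.COLOR_BGR2HSV);m=cv2.inRange(hsv,(3,110,50),(18,255,255))
N,L,S,C=cv2.connectedComponentsWithStats(m)
for i in range(1,N):
    if S[i,4]>200:
        W=np.array([onz(c,q,.067) for q in np.argwhere(L==i)[:,::-1]])[:,:2];mu=W.mean(0);v=np.linalg.eigh(np.cov(W.T))[1].T[::-1]
        print(S[i],mu.round(4),W.min(0).round(4),W.max(0).round(4),np.degrees(np.arctan(v[0][1]/v[0][0])).round(1))
t=grab_frame("top");cv2.imwrite("pics/top1.png",t)
cv2.imwrite("pics/w3.png",np.hstack([cv2.resize(im,(400,300)),cv2.resize(t[155:275,290:410],(300,300),interpolation=cv2.INTER_CUBIC)]))
```

```text
7.8 [0.57205152 0.13436591 0.18963704] 0.47624047572501604 [0.72125917 0.11870939 0.47716633] [ 0.1  -0.01  1.74  0.    1.4  -1.78]
4 x {'x': 0.0045, 'y': -0.0027, 'z': 0.2119, 'wx': 0.0001, 'wy': 0.0001, 'wz': 0.0001}
[ 248  175   15   85 1206] [0.5987 0.1483] [0.5538 0.1278] [0.6441 0.1687] 18.7
```

View pics/w3.png

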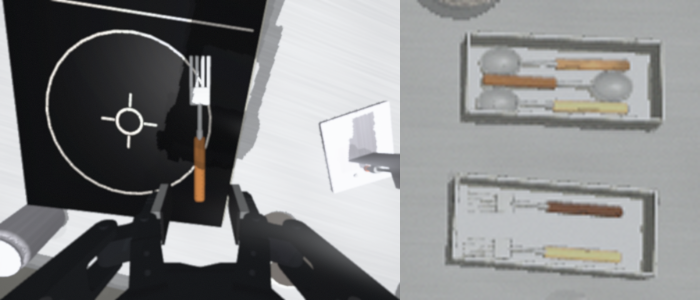

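The spoon lies between the other two in the rear bin, and the fork handle is in view at wrist px (200,140–200). I took the calibration after the picture while the arm was still settling, so I re-measure settled, the ring included.

Run:
```python
from h import *
c=calibration("wrist");im=grab_frame("wrist");print(cur()[0])
hsv=cv2.cvtColor(im,cv2.COLOR_BGR2HSV);m=cv2.inRange(hsv,(3,110,50),(18,255,255))
N,L,S,C=cv2.connectedComponentsWithStats(m)
for i in range(1,N):
    if S[i,4]>200:
        W=np.array([onz(c,q,.067) for q in np.argwhere(L==i)[:,::-1]])[:,:2];mu=W.mean(0);v=np.linalg.eigh(np.cov(W.T))[1].T[::-1]
        print(S[i],mu.round(4),W.min(0).round(4),W.max(0).round(4),np.degrees(np.arctan(v[0][1]/v[0][0])).round(1))
def ring(im,c,box):
    x0,x1,y0,y1=box;g=cv2.cvtColor(im,cv2.COLOR_BGR2GRAY)[y0:y1,x0:x1]
    b=cv2.inRange(g,90,255)
    cs,h=cv2.findContours(b,cv2.RETR_CCOMP,cv2.CHAIN_APPROX_NONE)
    for k,q in enumerate(cs):
        if h[0][k][3]>=0 and 20<cv2.contourArea(q)<3000:
            e=cv2.fitEllipse(q) if len(q)>=5 else None
            if e: u=np.array(e[0])+[x0,y0];print("hole",u.round(1),np.round(e[1],1),onz(c,u,.06).round(4))
ring(im,c,(100,230,110,200))
t=grab_frame("top");ring(t,calibration("top"),(205,235,175,205));cv2.imwrite("pics/top2.png",t)
plan([.570,.132,.0625],down(108.2))
```

```text
[0.57153172 0.13420399 0.18931517]
[ 245  177   16   85 1204] [0.6049 0.1448] [0.56   0.1247] [0.6506 0.1652] 18.3
hole [162.9 157.6] [25.5 28.5] [0.5713 0.0417 0.06  ]
4 x {'x': 0.0049, 'y': -0.0006, 'z': 0.2114, 'wx': -0.0001, 'wy': -0.0, 'wz': -0.0019}
```

{"op": "send_rows", "data": {
  "rows": [
    {"x": 0.004,"y": -0.003,"z": 0.21,"wx": 0,"wy": 0,"wz": 0,"hand": -0.05},
    {"x": 0.004,"y": -0.003,"z": 0.21,"wx": 0,"wy": 0,"wz": 0,"hand": -0.05},
    {"x": 0.003,"y": 0,"z": 0.21,"wx": 0,"wy": 0,"wz": 0,"hand": -0.05},
    {"x": 0,"y": 0,"z": 0.213,"wx": 0,"wy": 0,"wz": 0,"hand": -0.05},
    {"x": 0,"y": 0,"z": 0,"wx": 0,"wy": 0,"wz": 0,"hand": -0.05},
    {"x": 0,"y": 0,"z": 0,"wx": 0,"wy": 0,"wz": 0,"hand": -1},
    {"x": 0,"y": 0,"z": 0,"wx": 0,"wy": 0,"wz": 0,"hand": -1},
    {"x": 0,"y": 0,"z": 0,"wx": 0,"wy": 0,"wz": 0,"hand": -1},
    {"x": 0,"y": 0,"z": 0,"wx": 0,"wy": 0,"wz": 0,"hand": -1},
    {"x": 0,"y": 0,"z": 0,"wx": 0,"wy": 0,"wz": 0,"hand": -1}
  ]
}}

```text
time: 8.83
tool_pos: [0.5715, 0.1311, 0.0618]
tool_rot: [-0.001, -0.155, 0.988, -0.0]
contact_force: [0.6, -0.9, 2.0]
gripper_width: 0.143
grasp_force: 59.9
```

Run:
```python
from h import *
s=manip.state();print(s["time"],s["tool_pos"],s["gripper_width"],s["grasp_force"],s["contact_force"])
p,R=cur();f=plan([p[0],p[1],.18],R)
f=plan([.423,-.354,.18],down(-3),f);f=plan([.423,-.354,.03],f[1],f)
```

```text
8.8333 [0.57150013 0.13106737 0.06183622] 0.14283806709953312 59.85205113887787 [ 0.56396273 -0.87182545  2.02430526]
3 x {'x': 0.0004, 'y': -0.0, 'z': -0.2626, 'wx': 0.0, 'wy': 0.0, 'wz': 0.0}
16 x {'x': -0.073, 'y': -0.2372, 'z': 0.0, 'wx': -0.0001, 'wy': -0.0001, 'wz': 0.1539}
4 x {'x': 0.0, 'y': 0.0, 'z': 0.25, 'wx': 0.0, 'wy': 0.0, 'wz': 0.0}
```

{"op": "send_rows", "data": {
  "rows": [
    {"x": 0,"y": 0,"z": -0.262,"wx": 0,"wy": 0,"wz": 0,"hand": -1},
    {"x": 0,"y": 0,"z": -0.262,"wx": 0,"wy": 0,"wz": 0,"hand": -1},
    {"x": 0,"y": 0,"z": -0.262,"wx": 0,"wy": 0,"wz": 0,"hand": -1},
    {"x": -0.073,"y": -0.237,"z": 0,"wx": 0,"wy": 0,"wz": 0.154,"hand": -1},
    {"x": -0.073,"y": -0.237,"z": 0,"wx": 0,"wy": 0,"wz": 0.154,"hand": -1},
    {"x": -0.073,"y": -0.237,"z": 0,"wx": 0,"wy": 0,"wz": 0.154,"hand": -1},
    {"x": -0.073,"y": -0.237,"z": 0,"wx": 0,"wy": 0,"wz": 0.154,"hand": -1},
    {"x": -0.073,"y": -0.237,"z": 0,"wx": 0,"wy": 0,"wz": 0.154,"hand": -1},
    {"x": -0.073,"y": -0.237,"z": 0,"wx": 0,"wy": 0,"wz": 0.154,"hand": -1},
    {"x": -0.073,"y": -0.237,"z": 0,"wx": 0,"wy": 0,"wz": 0.154,"hand": -1}
  ]
}}

```text
time: 9.67
tool_pos: [0.6327, -0.1153, 0.1779]
tool_rot: [-0.002, 0.267, 0.964, -0.0]
contact_force: [0.6, 0.5, -0.2]
gripper_width: 0.136
grasp_force: 59.4
```

{"op": "send_rows", "data": {
  "rows": [
    {"x": -0.073,"y": -0.237,"z": 0,"wx": 0,"wy": 0,"wz": 0.154,"hand": -1},
    {"x": -0.073,"y": -0.237,"z": 0,"wx": 0,"wy": 0,"wz": 0.154,"hand": -1},
    {"x": -0.073,"y": -0.237,"z": 0,"wx": 0,"wy": 0,"wz": 0.154,"hand": -1},
    {"x": -0.073,"y": -0.237,"z": 0,"wx": 0,"wy": 0,"wz": 0.154,"hand": -1},
    {"x": -0.073,"y": -0.237,"z": 0,"wx": 0,"wy": 0,"wz": 0.154,"hand": -1},
    {"x": -0.073,"y": -0.237,"z": 0,"wx": 0,"wy": 0,"wz": 0.154,"hand": -1},
    {"x": -0.073,"y": -0.237,"z": 0,"wx": 0,"wy": 0,"wz": 0.154,"hand": -1},
    {"x": -0.073,"y": -0.237,"z": 0,"wx": 0,"wy": 0,"wz": 0.154,"hand": -1},
    {"x": -0.073,"y": -0.237,"z": 0,"wx": 0,"wy": 0,"wz": 0.154,"hand": -1},
    {"x": 0,"y": 0,"z": 0,"wx": 0,"wy": 0,"wz": 0,"hand": -1}
  ]
}}

```text
time: 10.5
tool_pos: [0.4177, -0.3548, 0.1784]
tool_rot: [-0.003, 0.729, 0.685, -0.003]
contact_force: [-0.2, -1.4, -1.5]
gripper_width: 0.138
grasp_force: 59.5
```

Run:
```python
from h import *
s=manip.state();print(s["time"],s["tool_pos"],s["gripper_width"],s["grasp_force"],s["joint_pos"].round(2))
f=plan([.423,-.354,.03],down(-3),n=6)
```

```text
10.5 [ 0.41768436 -0.35483374  0.17839697] 0.13767987975005452 59.475393891334534 [-0.84 -0.09  1.84 -0.01  1.39 -0.77]
6 x {'x': 0.0013, 'y': 0.0066, 'z': 0.1649, 'wx': -0.0016, 'wy': 0.0, 'wz': -0.002}
```

{"op": "send_rows", "data": {
  "rows": [
    {"x": 0.001,"y": 0.0066,"z": 0.165,"wx": 0,"wy": 0,"wz": -0.002,"hand": -1},
    {"x": 0.001,"y": 0.0066,"z": 0.165,"wx": 0,"wy": 0,"wz": -0.002,"hand": -1},
    {"x": 0.001,"y": 0.0066,"z": 0.165,"wx": 0,"wy": 0,"wz": -0.002,"hand": -1},
    {"x": 0.001,"y": 0.0066,"z": 0.165,"wx": 0,"wy": 0,"wz": -0.002,"hand": -1},
    {"x": 0.001,"y": 0.0066,"z": 0.165,"wx": 0,"wy": 0,"wz": -0.002,"hand": -1},
    {"x": 0.001,"y": 0.0066,"z": 0.15,"wx": 0,"wy": 0,"wz": -0.002,"hand": -1},
    {"x": 0,"y": 0,"z": 0,"wx": 0,"wy": 0,"wz": 0,"hand": -1},
    {"x": 0,"y": 0,"z": 0,"wx": 0,"wy": 0,"wz": 0,"hand": -0.3},
    {"x": 0,"y": 0,"z": 0,"wx": 0,"wy": 0,"wz": 0,"hand": -0.3},
    {"x": 0,"y": 0,"z": 0,"wx": 0,"wy": 0,"wz": 0,"hand": -0.3}
  ]
}}

```text
time: 11.33
tool_pos: [0.4292, -0.3539, 0.0354]
tool_rot: [0.001, 0.722, 0.692, -0.002]
contact_force: [0.6, 0.5, -0.3]
gripper_width: 0.354
grasp_force: 0.0
```

Run:
```python
from h import *
s=manip.state();print(s["time"],s["tool_pos"],s["gripper_width"],s["grasp_force"],s["contact_force"])
# thermometer geometry
im=cv2.imread("pics/top0.png");g=cv2.cvtColor(im,cv2.COLOR_BGR2GRAY)
ct=calibration("top");cs=calibration("scene")
# top face centre: picked in crop st.png (x5): top view (128,190)->, scene (583-400,65)
ut=np.array([70,165])+(np.array([128,191])+.5)/5-.5; us=np.array([325,120])+(np.array([182,66])+.5)/5-.5
def tri(ut,us):
    (o1,d1),(o2,d2)=ray(ct,ut),ray(cs,us);A=np.c_[d1,-d2];s=np.linalg.lstsq(A,o2-o1,rcond=None)[0]
    a,b=o1+d1*s[0],o2+d2*s[1];return (a+b)/2,np.linalg.norm(a-b)
print("top",tri(ut,us))
# stand base corners from crop picks
def pk(z,P,c,o,dx): return np.array([onz(c,np.array(o)+(np.array(p)-[dx,0]+.5)/5-.5,z) for p in P])
T=pk(.002,[(78,176),(215,82),(324,240),(187,332)],ct,(70,165),0);S=pk(.002,[(603,352),(465,264),(533,189),(666,267)],cs,(325,120),400)
for W in(T,S): print(W[:,:2].round(3).tolist(),W.mean(0).round(4),np.linalg.norm(np.roll(W,-1,0)-W,axis=1).round(3))
```

```text
11.3333 [ 0.42921633 -0.35386552  0.03535594] 0.35398954810812067 0.0 [ 0.5652507   0.45945639 -0.30805488]
top (array([0.48037273, 0.35187875, 0.20508408]), np.float64(0.0013888696052731225))
[[0.532, 0.453], [0.594, 0.376], [0.498, 0.3], [0.439, 0.377]] [0.5156 0.3765 0.002 ] [0.099 0.122 0.097 0.12 ]
[[0.598, 0.376], [0.497, 0.301], [0.44, 0.38], [0.536, 0.454]] [0.5178 0.3776 0.002 ] [0.125 0.097 0.121 0.1  ]
```

```bash
cat >> h.py <<'E'
def axisR(a,yv):  # tool z = -a, tool y ~ yv
    z=-np.array(a)/np.linalg.norm(a);y=np.array(yv)-np.dot(yv,z)*z;y/=np.linalg.norm(y);return Ro.from_matrix(np.c_[np.cross(y,z),y,z])
AX=np.radians(38.4);TH=np.radians(22);H=np.array([np.cos(AX),np.sin(AX),0])
A=-np.sin(TH)*H+np.array([0,0,np.cos(TH)])
E
python3 - <<'E'
from h import *
p,R=cur();f=plan([.429,-.354,.22],R)
f1=plan([.56,0,.3],down(17),f);f2=plan(np.array([.480,.351,.209])+.10*A,axisR(A,H),f1)
print(f2[0],f2[1].as_matrix().round(2))
E
```

```text
5 x {'x': -0.0009, 'y': -0.0006, 'z': -0.2462, 'wx': 0.0, 'wy': 0.0, 'wz': 0.0}
10 x {'x': 0.226, 'y': 0.1131, 'z': -0.0538, 'wx': -0.0002, 'wy': 0.0004, 'wz': -0.0433}
9 x {'x': 0.2549, 'y': 0.0355, 'z': 0.0079, 'wx': -0.0537, 'wy': 0.0101, 'wz': -0.0522}
[0.45064233 0.32773139 0.30171839] [[-0.62  0.73  0.29]
 [ 0.78  0.58  0.23]
 [-0.    0.37 -0.93]]
```

{"op": "send_rows", "data": {
  "rows": [
    {"x": 0,"y": 0,"z": -0.246,"wx": 0,"wy": 0,"wz": 0,"hand": -0.3},
    {"x": 0,"y": 0,"z": -0.246,"wx": 0,"wy": 0,"wz": 0,"hand": -0.3},
    {"x": 0,"y": 0,"z": -0.246,"wx": 0,"wy": 0,"wz": 0,"hand": -0.3},
    {"x": 0,"y": 0,"z": -0.246,"wx": 0,"wy": 0,"wz": 0,"hand": -0.3},
    {"x": 0,"y": 0,"z": -0.246,"wx": 0,"wy": 0,"wz": 0,"hand": 0.4},
    {"x": 0.226,"y": 0.113,"z": -0.054,"wx": 0,"wy": 0,"wz": -0.043,"hand": 0.4},
    {"x": 0.226,"y": 0.113,"z": -0.054,"wx": 0,"wy": 0,"wz": -0.043,"hand": 0.4},
    {"x": 0.226,"y": 0.113,"z": -0.054,"wx": 0,"wy": 0,"wz": -0.043,"hand": 0.4},
    {"x": 0.226,"y": 0.113,"z": -0.054,"wx": 0,"wy": 0,"wz": -0.043,"hand": 0.4},
    {"x": 0.226,"y": 0.113,"z": -0.054,"wx": 0,"wy": 0,"wz": -0.043,"hand": 0.4}
  ]
}}

```text
time: 12.17
tool_pos: [0.5104, -0.18, 0.2608]
tool_rot: [0.001, 0.661, 0.75, -0.001]
contact_force: [0.9, 0.0, 0.2]
gripper_width: 0.698
grasp_force: 0.0
```

{"op": "send_rows", "data": {
  "rows": [
    {"x": 0.226,"y": 0.113,"z": -0.054,"wx": 0,"wy": 0,"wz": -0.043,"hand": 0.4},
    {"x": 0.226,"y": 0.113,"z": -0.054,"wx": 0,"wy": 0,"wz": -0.043,"hand": 0.4},
    {"x": 0.226,"y": 0.113,"z": -0.054,"wx": 0,"wy": 0,"wz": -0.043,"hand": 0.4},
    {"x": 0.226,"y": 0.113,"z": -0.054,"wx": 0,"wy": 0,"wz": -0.043,"hand": 0.4},
    {"x": 0.226,"y": 0.113,"z": -0.054,"wx": 0,"wy": 0,"wz": -0.043,"hand": 0.4},
    {"x": 0.255,"y": 0.035,"z": 0.008,"wx": -0.054,"wy": 0.01,"wz": -0.052,"hand": 0.4},
    {"x": 0.255,"y": 0.035,"z": 0.008,"wx": -0.054,"wy": 0.01,"wz": -0.052,"hand": 0.4},
    {"x": 0.255,"y": 0.035,"z": 0.008,"wx": -0.054,"wy": 0.01,"wz": -0.052,"hand": 0.4},
    {"x": 0.255,"y": 0.035,"z": 0.008,"wx": -0.054,"wy": 0.01,"wz": -0.052,"hand": 0.4},
    {"x": 0.255,"y": 0.035,"z": 0.008,"wx": -0.054,"wy": 0.01,"wz": -0.052,"hand": 0.4}
  ]
}}

```text
time: 13.0
tool_pos: [0.5144, 0.1902, 0.2989]
tool_rot: [0.047, 0.507, 0.855, 0.098]
contact_force: [0.8, 0.3, -0.0]
gripper_width: 0.702
grasp_force: 0.0
```

Run:
```python
from h import *
s=manip.state();print(s["time"],s["tool_pos"],s["gripper_width"],s["joint_pos"].round(2))
plan(np.array([.480,.351,.209])+.10*A,axisR(A,H))
cv2.imwrite("pics/top3.png",grab_frame("top"))
```

```text
13.0 [0.51438263 0.19021181 0.29893971] 0.7015750456274475 [ 0.17 -0.31  1.84  0.09  1.41 -0.33]
4 x {'x': 0.2507, 'y': 0.0324, 'z': 0.008, 'wx': -0.0526, 'wy': 0.0103, 'wz': -0.0526}
```

{"op": "send_rows", "data": {
  "rows": [
    {"x": 0.251,"y": 0.032,"z": 0.008,"wx": -0.053,"wy": 0.01,"wz": -0.053,"hand": 0.4},
    {"x": 0.251,"y": 0.032,"z": 0.008,"wx": -0.053,"wy": 0.01,"wz": -0.053,"hand": 0.4},
    {"x": 0.251,"y": 0.032,"z": 0.008,"wx": -0.053,"wy": 0.01,"wz": -0.053,"hand": 0.4},
    {"x": 0.251,"y": 0.032,"z": 0.008,"wx": -0.053,"wy": 0.01,"wz": -0.053,"hand": 0.4},
    {"x": 0,"y": 0,"z": 0,"wx": 0,"wy": 0,"wz": 0,"hand": 0.4},
    {"x": 0,"y": 0,"z": 0,"wx": 0,"wy": 0,"wz": 0,"hand": 0.4},
    {"x": 0,"y": 0,"z": 0,"wx": 0,"wy": 0,"wz": 0,"hand": 0.4},
    {"x": 0,"y": 0,"z": 0,"wx": 0,"wy": 0,"wz": 0,"hand": 0.4},
    {"x": 0,"y": 0,"z": 0,"wx": 0,"wy": 0,"wz": 0,"hand": 0.4},
    {"x": 0,"y": 0,"z": 0,"wx": 0,"wy": 0,"wz": 0,"hand": 0.4}
  ]
}}

```text
time: 13.88
tool_pos: [0.4518, 0.3251, 0.2993]
tool_rot: [0.082, 0.429, 0.883, 0.17]
contact_force: [-0.0, 0.6, 0.3]
gripper_width: 0.702
grasp_force: 0.0
```

Run:
```python
from h import *
s=manip.state();print(s["time"],s["tool_pos"],s["gripper_width"],s["joint_pos"].round(2))
c=calibration("wrist");im=grab_frame("wrist");cv2.imwrite("pics/w4.png",im)
T=np.array([.480,.351,.209]);x=H*np.cos(TH)+np.array([0,0,np.sin(TH)]);y=np.array([-np.sin(AX),np.cos(AX),0])
print("top",proj(c,T).round(),"corners",[proj(c,T+i*.01*x+j*.015*y).round().tolist() for i,j in((1,1),(1,-1),(-1,-1),(-1,1))])
print("end",proj(c,T-.093*A).round())
big=cv2.resize(im,(800,600),interpolation=cv2.INTER_CUBIC)
t=cv2.resize(cv2.imread("pics/top3.png")[215:270,305:400],(285,165));big[435:,515:]=t
cv2.imwrite("pics/w4b.png",big)
```

```text
13.8833 [0.45183178 0.32508873 0.29926138] 0.702446128028684 [ 0.45 -0.4   1.93  0.09  1.24 -0.23]
top [258. 191.] corners [[269.0, 175.0], [269.0, 207.0], [247.0, 207.0], [247.0, 175.0]]
end [258. 168.]
```

View pics/w4b.png

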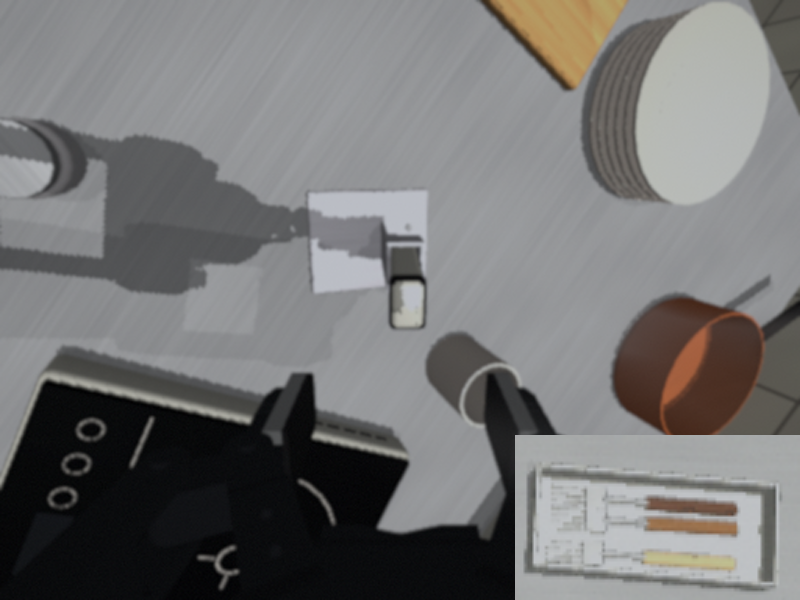

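The fork lies inside the fork bin. The thermometer top is at wrist px (260.5,194.5), against (258,191) predicted, so I shift the estimate by 2–3 mm and approach along the handle's axis.

Run:
```python
from h import *
T=np.array([.4835,.350,.210]);f=plan(T+.06*A,axisR(A,H),n=2);plan(T-.052*A,f[1],f,n=5)
```

```text
2 x {'x': -0.001, 'y': 0.0138, 'z': 0.1258, 'wx': -0.0029, 'wy': 0.0004, 'wz': -0.0018}
5 x {'x': 0.0, 'y': -0.0, 'z': 0.1493, 'wx': 0.0, 'wy': 0.0, 'wz': 0.0}
```

{"op": "send_rows", "data": {
  "rows": [
    {"x": -0.001,"y": 0.014,"z": 0.126,"wx": -0.003,"wy": 0,"wz": -0.002,"hand": 0.4},
    {"x": -0.001,"y": 0.014,"z": 0.126,"wx": -0.003,"wy": 0,"wz": -0.002,"hand": 0.4},
    {"x": 0,"y": 0,"z": 0.15,"wx": 0,"wy": 0,"wz": 0,"hand": 0.4},
    {"x": 0,"y": 0,"z": 0.15,"wx": 0,"wy": 0,"wz": 0,"hand": 0.4},
    {"x": 0,"y": 0,"z": 0.15,"wx": 0,"wy": 0,"wz": 0,"hand": 0.4},
    {"x": 0,"y": 0,"z": 0.15,"wx": 0,"wy": 0,"wz": 0,"hand": 0.4},
    {"x": 0,"y": 0,"z": 0.146,"wx": 0,"wy": 0,"wz": 0,"hand": 0.4},
    {"x": 0,"y": 0,"z": 0,"wx": 0,"wy": 0,"wz": 0,"hand": 0.4},
    {"x": 0,"y": 0,"z": 0,"wx": 0,"wy": 0,"wz": 0,"hand": 0.4},
    {"x": 0,"y": 0,"z": 0,"wx": 0,"wy": 0,"wz": 0,"hand": 0.4}
  ]
}}

```text
time: 14.77
tool_pos: [0.4987, 0.3629, 0.1629]
tool_rot: [0.084, 0.426, 0.884, 0.172]
contact_force: [-0.7, -0.4, 0.6]
gripper_width: 0.7
grasp_force: 0.0
```

Run:
```python
from h import *
T=np.array([.4835,.350,.210]);p,R=cur();print(R.inv().apply(p-(T-.052*A)),(axisR(A,H).inv()*R).as_rotvec())
s=manip.state();print(s["contact_force"],s["gripper_width"])
```

```text
[ 0.0006787   0.00084609 -0.00090861] [-0.00153082 -0.00035315 -0.00158682]
[-0.66313022 -0.39934895  0.58060262] 0.6996194675066538
```

Within 1 mm. Close the gripper.

{"op": "send_rows", "data": {
  "rows": [
    {"x": 0,"y": -0.003,"z": 0,"wx": 0,"wy": 0,"wz": 0,"hand": 0.0},
    {"x": 0,"y": 0,"z": 0,"wx": 0,"wy": 0,"wz": 0,"hand": -0.3},
    {"x": 0,"y": 0,"z": 0,"wx": 0,"wy": 0,"wz": 0,"hand": -0.45},
    {"x": 0,"y": 0,"z": 0,"wx": 0,"wy": 0,"wz": 0,"hand": -1},
    {"x": 0,"y": 0,"z": 0,"wx": 0,"wy": 0,"wz": 0,"hand": -1},
    {"x": 0,"y": 0,"z": 0,"wx": 0,"wy": 0,"wz": 0,"hand": -1},
    {"x": 0,"y": 0,"z": 0,"wx": 0,"wy": 0,"wz": 0,"hand": -1},
    {"x": 0,"y": 0,"z": 0,"wx": 0,"wy": 0,"wz": 0,"hand": -1},
    {"x": 0,"y": 0,"z": 0,"wx": 0,"wy": 0,"wz": 0,"hand": -1},
    {"x": 0,"y": 0,"z": 0,"wx": 0,"wy": 0,"wz": 0,"hand": -1}
  ]
}}

```text
time: 15.6
tool_pos: [0.4976, 0.3625, 0.1629]
tool_rot: [0.083, 0.426, 0.884, 0.172]
contact_force: [-3.8, -3.1, 4.4]
gripper_width: 0.228
grasp_force: 59.7
```

Run:
```python
from h import *
s=manip.state();print(s["contact_force"],s["ft_torque"],s["gripper_width"],s["grasp_force"],s["tool_pos"])
p,R=cur();plan(p+.14*A,R,n=8)
```

```text
[-3.81822149 -3.1232839   4.35739299] [-0.61899773  0.750933   -0.05067567] 0.22792269678407964 59.74809229373932 [0.49756274 0.3625092  0.16292112]
8 x {'x': -0.0, 'y': -0.0, 'z': -0.1167, 'wx': 0.0, 'wy': 0.0, 'wz': 0.0}
```

{"op": "send_rows", "data": {
  "rows": [
    {"x": 0,"y": 0,"z": -0.04,"wx": 0,"wy": 0,"wz": 0,"hand": -1},
    {"x": 0,"y": 0,"z": -0.06,"wx": 0,"wy": 0,"wz": 0,"hand": -1},
    {"x": 0,"y": 0,"z": -0.1,"wx": 0,"wy": 0,"wz": 0,"hand": -1},
    {"x": 0,"y": 0,"z": -0.12,"wx": 0,"wy": 0,"wz": 0,"hand": -1},
    {"x": 0,"y": 0,"z": -0.12,"wx": 0,"wy": 0,"wz": 0,"hand": -1},
    {"x": 0,"y": 0,"z": -0.12,"wx": 0,"wy": 0,"wz": 0,"hand": -1},
    {"x": 0,"y": 0,"z": -0.12,"wx": 0,"wy": 0,"wz": 0,"hand": -1},
    {"x": 0,"y": 0,"z": -0.12,"wx": 0,"wy": 0,"wz": 0,"hand": -1},
    {"x": 0,"y": 0,"z": -0.12,"wx": 0,"wy": 0,"wz": 0,"hand": -1},
    {"x": 0,"y": 0,"z": -0.08,"wx": 0,"wy": 0,"wz": 0,"hand": -1}
  ]
}}

```text
time: 16.43
tool_pos: [0.4534, 0.3277, 0.3037]
tool_rot: [0.084, 0.426, 0.884, 0.173]
contact_force: [0.4, -0.2, -0.1]
gripper_width: 0.228
grasp_force: 59.1
```

Run:
```python
from h import *
s=manip.state();print(s["contact_force"],s["ft_torque"],s["gripper_width"],s["tool_pos"],s["joint_pos"].round(2))
p,R=cur();f=plan(p+[-.02,-.03,.12],R)
f=plan([.5713,.0417,.29],down(38.4),f)
```

```text
[ 0.41093135 -0.20918323 -0.13051108] [-0.18361832  0.14597059 -0.00727666] 0.22829661575721333 [0.45344271 0.32768789 0.30371036] [ 0.45 -0.4   1.93  0.09  1.24 -0.23]
4 x {'x': -0.0186, 'y': 0.0226, 'z': -0.2068, 'wx': 0.0, 'wy': 0.0, 'wz': 0.0}
8 x {'x': -0.2384, 'y': -0.0663, 'z': 0.1003, 'wx': 0.0617, 'wy': 0.0002, 'wz': 0.0004}
```

{"op": "send_rows", "data": {
  "rows": [
    {"x": 0,"y": 0,"z": -0.22,"wx": 0,"wy": 0,"wz": 0,"hand": -1},
    {"x": 0,"y": 0,"z": -0.22,"wx": 0,"wy": 0,"wz": 0,"hand": -1},
    {"x": -0.2,"y": -0.055,"z": 0.08,"wx": 0,"wy": 0,"wz": 0,"hand": -1},
    {"x": -0.23,"y": -0.066,"z": 0.09,"wx": 0.06,"wy": 0,"wz": 0,"hand": -1},
    {"x": -0.23,"y": -0.066,"z": 0.09,"wx": 0.06,"wy": 0,"wz": 0,"hand": -1},
    {"x": -0.23,"y": -0.066,"z": 0.09,"wx": 0.06,"wy": 0,"wz": 0,"hand": -1},
    {"x": -0.23,"y": -0.066,"z": 0.09,"wx": 0.06,"wy": 0,"wz": 0,"hand": -1},
    {"x": -0.2,"y": -0.05,"z": 0.08,"wx": 0.06,"wy": 0,"wz": 0,"hand": -1},
    {"x": -0.2,"y": -0.05,"z": 0.08,"wx": 0.06,"wy": 0,"wz": 0,"hand": -1},
    {"x": 0,"y": 0,"z": 0,"wx": 0.06,"wy": 0,"wz": 0,"hand": -1}
  ]
}}

```text
time: 17.27
tool_pos: [0.5494, 0.1077, 0.2546]
tool_rot: [0.01, 0.437, 0.899, 0.021]
contact_force: [-0.4, -0.6, -1.7]
gripper_width: 0.225
grasp_force: 59.2
```

Run:
```python
from h import *
f=plan([.5713,.0417,.26],down(38.4),n=7)
print(cur()[1].as_matrix().round(3))
```

```text
7 x {'x': -0.0623, 'y': -0.0224, 'z': -0.0057, 'wx': 0.0086, 'wy': -0.0, 'wz': -0.0006}
[[-0.618  0.785  0.037]
 [ 0.786  0.618  0.029]
 [ 0.     0.047 -0.999]]
```

{"op": "send_rows", "data": {
  "rows": [
    {"x": -0.062,"y": -0.022,"z": -0.006,"wx": 0.0086,"wy": 0,"wz": 0,"hand": -1},
    {"x": -0.062,"y": -0.022,"z": -0.006,"wx": 0.0086,"wy": 0,"wz": 0,"hand": -1},
    {"x": -0.062,"y": -0.022,"z": -0.006,"wx": 0.0086,"wy": 0,"wz": 0,"hand": -1},
    {"x": -0.062,"y": -0.022,"z": -0.006,"wx": 0.0086,"wy": 0,"wz": 0,"hand": -1},
    {"x": -0.062,"y": -0.022,"z": -0.006,"wx": 0.0086,"wy": 0,"wz": 0,"hand": -1},
    {"x": -0.062,"y": -0.022,"z": -0.006,"wx": 0.0086,"wy": 0,"wz": 0,"hand": -1},
    {"x": -0.062,"y": -0.022,"z": -0.006,"wx": 0.0086,"wy": 0,"wz": 0,"hand": -1},
    {"x": 0,"y": 0,"z": 0,"wx": 0,"wy": 0,"wz": 0,"hand": -1},
    {"x": 0,"y": 0,"z": 0,"wx": 0,"wy": 0,"wz": 0,"hand": -1},
    {"x": 0,"y": 0,"z": 0,"wx": 0,"wy": 0,"wz": 0,"hand": -1}
  ]
}}

```text
time: 18.1
tool_pos: [0.5713, 0.047, 0.2636]
tool_rot: [0.002, 0.434, 0.901, 0.003]
contact_force: [0.4, 0.3, -1.2]
gripper_width: 0.225
grasp_force: 59.1
```

Run:
```python
from h import *
s=manip.state();print(s["time"],s["tool_pos"],s["contact_force"],s["joint_pos"].round(2))
p,R=cur();print((down(38.4).inv()*R).as_rotvec())
c=calibration("wrist");im=grab_frame("wrist");cv2.imwrite("pics/w5.png",im)
z=R.apply([0,0,1]);
for d in(.073,.143,.155): print(d,proj(c,p+z*d).round(1))
print("ring",proj(c,[.5713,.0417,.06]).round(1))
for d in (.01,): print("mm/px x,y",(proj(c,p+z*.15+R.apply([d,0,0]))-proj(c,p+z*.15)).round(1),(proj(c,p+z*.15+R.apply([0,d,0]))-proj(c,p+z*.15)).round(1))
cv2.imwrite("pics/w5b.png",cv2.resize(im[60:360,130:380],(667,600)[::1],interpolation=cv2.INTER_CUBIC) if 0 else cv2.resize(im[84:384,120:390],(540,600),interpolation=cv2.INTER_CUBIC))
cv2.imwrite("pics/sc5.png",grab_frame("scene"));cv2.imwrite("pics/tp5.png",grab_frame("top"))
```

```text
18.1 [0.57125994 0.04701189 0.26355797] [ 0.43560701  0.30295023 -1.23978785] [-0.05 -0.09  1.7   0.    1.53 -0.72]
[-0.00717659 -0.0002214  -0.00196089]
0.073 [256.  203.9]
0.143 [255.9 180.8]
0.155 [255.9 177.9]
ring [252.2 171.1]
mm/px x,y [-0.  -9.1] [ 9.3 -0. ]
```

View pics/w5b.png

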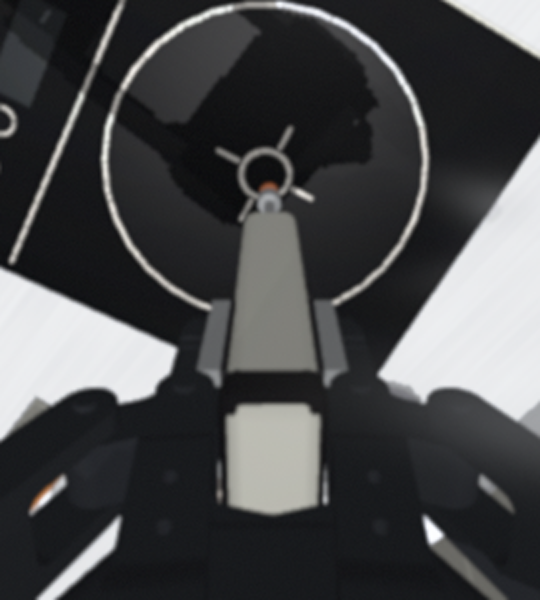

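The wrist view has the thermometer hanging square in the tool: red disc edge at px (254.5,176), predicted axis 255.9, and ring centre (252.5,171.5) as predicted. The tilt is roughly nil. Next I shift the disc over the ring and lower it to just above the glass.

Run:
```python
from h import *
p,R=cur();print(p);d=p+R.apply([-.002,-.0013,.155]);print(d)
plan(p+np.array([.5713,.0417,.068])-d,R,n=6)
```

```text
[0.57115267 0.04729541 0.26354674]
[0.5722805  0.0455562  0.10854224]
6 x {'x': -0.0027, 'y': -0.0038, 'z': 0.045, 'wx': 0.0, 'wy': 0.0, 'wz': 0.0}
```

{"op": "send_rows", "data": {
  "rows": [
    {"x": -0.0027,"y": -0.0038,"z": 0.045,"wx": 0,"wy": 0,"wz": 0,"hand": -1},
    {"x": -0.0027,"y": -0.0038,"z": 0.045,"wx": 0,"wy": 0,"wz": 0,"hand": -1},
    {"x": -0.0027,"y": -0.0038,"z": 0.045,"wx": 0,"wy": 0,"wz": 0,"hand": -1},
    {"x": -0.0027,"y": -0.0038,"z": 0.045,"wx": 0,"wy": 0,"wz": 0,"hand": -1},
    {"x": -0.0027,"y": -0.0038,"z": 0.045,"wx": 0,"wy": 0,"wz": 0,"hand": -1},
    {"x": -0.0027,"y": -0.0038,"z": 0.045,"wx": 0,"wy": 0,"wz": 0,"hand": -1},
    {"x": 0,"y": 0,"z": 0,"wx": 0,"wy": 0,"wz": 0,"hand": -1},
    {"x": 0,"y": 0,"z": 0,"wx": 0,"wy": 0,"wz": 0,"hand": -1},
    {"x": 0,"y": 0,"z": 0,"wx": 0,"wy": 0,"wz": 0,"hand": -1},
    {"x": 0,"y": 0,"z": 0,"wx": 0,"wy": 0,"wz": 0,"hand": -1}
  ]
}}

```text
time: 19.08
tool_pos: [0.5708, 0.043, 0.2238]
tool_rot: [0.002, 0.434, 0.901, 0.003]
contact_force: [-0.2, -0.6, -1.1]
gripper_width: 0.23
grasp_force: 59.2
```

Run:
```python
from h import *
F=[]
p,R=cur();c=calibration("wrist");im=grab_frame("wrist");cv2.imwrite("pics/w6.png",im)
t=grab_frame("top");s=grab_frame("scene");cv2.imwrite("pics/tp6.png",t);cv2.imwrite("pics/sc6.png",s)
st=manip.state();print(st["time"],p,st["contact_force"],st["ft_torque"])
print("ring",proj(c,[.5713,.0417,.06]),"disc",proj(c,p+R.apply([-.002,-.0013,.155])))
u=proj(c,[.5713,.0417,.06]).astype(int)
a=cv2.resize(im[u[1]-50:u[1]+50,u[0]-50:u[0]+50],(500,500),interpolation=cv2.INTER_CUBIC)
q=proj(calibration("scene"),[.5713,.0417,.16]).astype(int)
b=cv2.resize(s[q[1]-50:q[1]+50,q[0]-30:q[0]+30],(300,500),interpolation=cv2.INTER_CUBIC)
cv2.imwrite("pics/w6b.png",np.hstack([a,b]));print(u,q)
cs=calibration("scene");
print("vertical line scene",proj(cs,[.5713,.0417,.06]),proj(cs,[.5713,.0417,.26]))
```

```text
19.2333 [0.57081987 0.04299393 0.2238019 ] [ 0.28384157 -0.36353784 -0.84770224] [0.03346628 0.01376526 0.01012999]
ring [254.38974127 176.81572989] disc [254.75626371 179.68520047]
[254 176] [281 177]
vertical line scene [279.59479479 193.07278764] [283.30926938 160.03633553]
```

View pics/w6b.png

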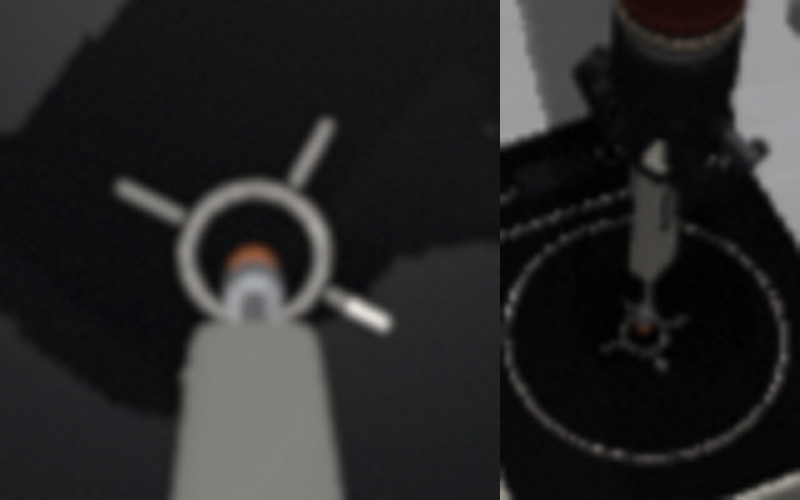

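The disc sits inside the ring (disc centre ≈ px (254.3,180), ring (255,176.4)), as expected 8 mm above the glass. The handle looks vertical in the scene view. Next I lower it and watch the force.

{"op": "send_rows", "data": {
  "rows": [
    {"x": 0.003,"y": 0.005,"z": 0.006,"wx": 0.002,"wy": 0,"wz": 0,"hand": -1},
    {"x": 0,"y": 0,"z": 0.006,"wx": 0.002,"wy": 0,"wz": 0,"hand": -1},
    {"x": 0,"y": 0,"z": 0.006,"wx": 0,"wy": 0,"wz": 0,"hand": -1},
    {"x": 0,"y": 0,"z": 0.006,"wx": 0,"wy": 0,"wz": 0,"hand": -1},
    {"x": 0,"y": 0,"z": 0.006,"wx": 0,"wy": 0,"wz": 0,"hand": -1},
    {"x": 0,"y": 0,"z": 0.006,"wx": 0,"wy": 0,"wz": 0,"hand": -1},
    {"x": 0,"y": 0,"z": 0.006,"wx": 0,"wy": 0,"wz": 0,"hand": -1},
    {"x": 0,"y": 0,"z": 0.006,"wx": 0,"wy": 0,"wz": 0,"hand": -1},
    {"x": 0,"y": 0,"z": 0,"wx": 0,"wy": 0,"wz": 0,"hand": -1},
    {"x": 0,"y": 0,"z": 0,"wx": 0,"wy": 0,"wz": 0,"hand": -1}
  ]
}}

```text
time: 20.07
tool_pos: [0.5707, 0.0438, 0.2159]
tool_rot: [0.001, 0.434, 0.901, 0.002]
contact_force: [0.5, 0.3, -0.2]
gripper_width: 0.228
grasp_force: 59.2
```

{"op": "send_rows", "data": {
  "rows": [
    {"x": 0,"y": 0,"z": 0.006,"wx": 0,"wy": 0,"wz": 0,"hand": -1},
    {"x": 0,"y": 0,"z": 0.006,"wx": 0,"wy": 0,"wz": 0,"hand": -1},
    {"x": 0,"y": 0,"z": 0,"wx": 0,"wy": 0,"wz": 0,"hand": -1},
    {"x": 0,"y": 0,"z": 0,"wx": 0,"wy": 0,"wz": 0,"hand": -1},
    {"x": 0,"y": 0,"z": 0,"wx": 0,"wy": 0,"wz": 0,"hand": -1},
    {"x": 0,"y": 0,"z": 0,"wx": 0,"wy": 0,"wz": 0,"hand": -1},
    {"x": 0,"y": 0,"z": 0,"wx": 0,"wy": 0,"wz": 0,"hand": -1},
    {"x": 0,"y": 0,"z": 0,"wx": 0,"wy": 0,"wz": 0,"hand": -1},
    {"x": 0,"y": 0,"z": 0,"wx": 0,"wy": 0,"wz": 0,"hand": -1},
    {"x": 0,"y": 0,"z": 0,"wx": 0,"wy": 0,"wz": 0,"hand": -1}
  ]
}}

```text
time: 20.9
tool_pos: [0.5708, 0.0439, 0.2142]
tool_rot: [0.001, 0.434, 0.901, 0.002]
contact_force: [0.5, 0.6, -0.6]
gripper_width: 0.231
grasp_force: 59.2
```

```bash
cat >> h.py <<'E'
def favg(n=10):
    F=[];Z=[]
    for _ in range(n):
        grab_frame("top");s=manip.state();F.append(s["contact_force"]);Z.append(s["tool_pos"])
    print("t",s["time"],"F",np.mean(F,0).round(2),"sd",np.std(F,0).round(2),"pos",np.mean(Z,0).round(4),"rot",(down(38.4).inv()*cur()[1]).as_rotvec().round(4))
E
python3 -c "
from h import *
favg()"
```

```text
t 21.4 F [ 0.02  0.03 -0.98] sd [0.42 0.43 0.43] pos [0.5708 0.0439 0.2141] rot [-0.004  -0.0007 -0.0019]
```

{"op": "send_rows", "data": {
  "rows": [
    {"x": 0,"y": 0,"z": 0.007,"wx": 0,"wy": 0,"wz": 0,"hand": -1},
    {"x": 0,"y": 0,"z": 0.007,"wx": 0,"wy": 0,"wz": 0,"hand": -1},
    {"x": 0,"y": 0,"z": 0.006,"wx": 0,"wy": 0,"wz": 0,"hand": -1},
    {"x": 0,"y": 0,"z": 0,"wx": 0,"wy": 0,"wz": 0,"hand": -1},
    {"x": 0,"y": 0,"z": 0,"wx": 0,"wy": 0,"wz": 0,"hand": -1},
    {"x": 0,"y": 0,"z": 0,"wx": 0,"wy": 0,"wz": 0,"hand": -1},
    {"x": 0,"y": 0,"z": 0,"wx": 0,"wy": 0,"wz": 0,"hand": -1},
    {"x": 0,"y": 0,"z": 0,"wx": 0,"wy": 0,"wz": 0,"hand": -1},
    {"x": 0,"y": 0,"z": 0,"wx": 0,"wy": 0,"wz": 0,"hand": -1},
    {"x": 0,"y": 0,"z": 0,"wx": 0,"wy": 0,"wz": 0,"hand": -1}
  ]
}}

```text
time: 22.23
tool_pos: [0.5709, 0.0439, 0.2113]
tool_rot: [0.001, 0.434, 0.901, 0.002]
contact_force: [-0.4, 0.5, 1.6]
gripper_width: 0.229
grasp_force: 59.5
```

```bash
python3 -c "
from h import *
favg()"
```

```text
t 22.7333 F [ 0.38 -0.18  1.01] sd [0.29 0.4  0.54] pos [0.5709 0.0439 0.2112] rot [-0.0042 -0.0008 -0.0019]
```

Contact force is about 2.1 N above baseline, so the disc is about 3 mm in. It needs about 1.7 mm more.

{"op": "send_rows", "data": {
  "rows": [
    {"x": 0,"y": 0,"z": 0.006,"wx": 0.002,"wy": 0,"wz": 0,"hand": -1},
    {"x": 0,"y": 0,"z": 0.005,"wx": 0,"wy": 0,"wz": 0,"hand": -1},
    {"x": 0,"y": 0,"z": 0,"wx": 0,"wy": 0,"wz": 0,"hand": -1},
    {"x": 0,"y": 0,"z": 0,"wx": 0,"wy": 0,"wz": 0,"hand": -1},
    {"x": 0,"y": 0,"z": 0,"wx": 0,"wy": 0,"wz": 0,"hand": -1},
    {"x": 0,"y": 0,"z": 0,"wx": 0,"wy": 0,"wz": 0,"hand": -1},
    {"x": 0,"y": 0,"z": 0,"wx": 0,"wy": 0,"wz": 0,"hand": -1},
    {"x": 0,"y": 0,"z": 0,"wx": 0,"wy": 0,"wz": 0,"hand": -1},
    {"x": 0,"y": 0,"z": 0,"wx": 0,"wy": 0,"wz": 0,"hand": -1},
    {"x": 0,"y": 0,"z": 0,"wx": 0,"wy": 0,"wz": 0,"hand": -1}
  ]
}}

```text
time: 23.57
tool_pos: [0.5709, 0.0439, 0.2096]
tool_rot: [0.001, 0.434, 0.901, 0.001]
contact_force: [1.0, -0.7, 2.3]
gripper_width: 0.227
grasp_force: 59.7
```

Run:
```python
from h import *
favg(16)
c=calibration("wrist");im=grab_frame("wrist");u=proj(c,[.5713,.0417,.06]).astype(int)
t=grab_frame("top")
a=cv2.resize(im[u[1]-45:u[1]+45,u[0]-45:u[0]+45],(400,400),interpolation=cv2.INTER_CUBIC)
b=cv2.resize(t[160:280,290:410],(400,400),interpolation=cv2.INTER_CUBIC)
cv2.imwrite("pics/w7.png",np.hstack([a,b]))
```

```text
t 24.3667 F [1.13 0.57 1.79] sd [0.55 0.45 0.6 ] pos [0.5709 0.0439 0.2096] rot [-0.0025 -0.0008 -0.002 ]
```

View pics/w7.png

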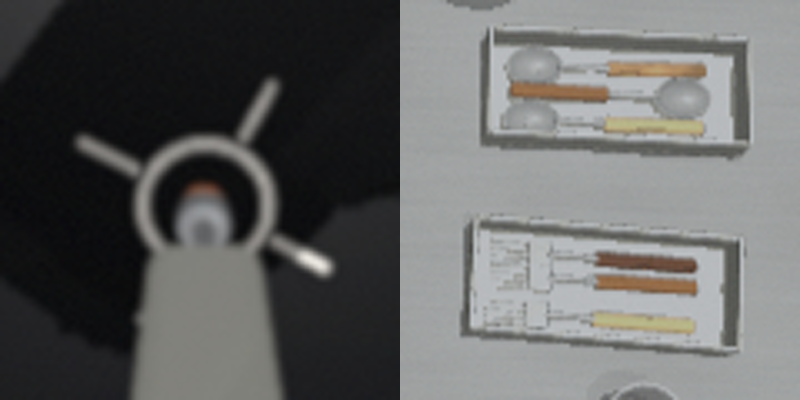

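The disc is centred in the ring (px 203,205, ring centre 205,205), pressed at about 2.9 N, so about half-way in. The spoon and fork both lie in their bins. Handing in.

```bash
python3 -c "
from plant import job_done
print(job_done())"
```

```text
the job is handed in; nothing more can be done
None
```

The job is handed in at about 24 s of the 70 s allowed: the spoon and fork lie in their own bins, and the arm is still holding the thermometer upright in the ring at about 2.9 N, which puts the disc roughly half-way in.

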